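# Set the oak offcut in the sawing board and lock the cam

### The arm

A 6-joint arm with a two-finger parallel gripper is mounted at the origin on a cart in front of the work surface, level with it; the furniture and walls round the work are solid. World frame = base frame: x ahead of the robot, y to its left, z up, the work surface at z = 0. Lengths are in m, angles in rad, forces in N, time in s.
With the tool pointing down it reaches from about 0.35 to 0.875 m from the base axis. Payload 15.5 kg.
Tool frame: the origin (TCP) lies on the centre line of the jaws, within the pads' length; the fingertips stand 11 mm ahead of it and the grasp point (between the pads) lies 8 mm behind it; z points along the fingers, y is the line along which they close (so a half turn about z gives the same grasp; the last joint's range is limited). The gripper opens to 85 mm and grips with 20 to 120 N. Pads are 22 mm wide; open, the fingers measure 114 mm over their backs; the gripper's body (76 mm by 85 mm) begins 54 mm behind the grasp point. The pads swing forward as they close: fully open they stand 13 mm farther back than shut.
Start: joints at [-1.284, 0.494, 1.345, -0, 1.302, -0.096], TCP at [0.233, -0.58, 0.242] pointing down, gripper open.
Joint ranges: [-2.91, 2.91], [-0.82, 2.16], [0.22, 2.67], [-1.22, 4.37], [0.12, 2.79], [-3.08, 3.08]. Speed limits (rad/s): [1.89, 1.89, 2.57, 3.01, 3.01, 3.01].

### API

Orientations are given as a rotation vector (axis times angle).
In Python, from cell import sensors, cams, bot gives the robot as it stands.
- The arm moves only by the tool drive_tool, never from a script. Its argument "moves" is a list of rows, each a list of 4 numbers: the shift along the tool's x, y, z in mm, then the turn about the tool's z in degrees. In form: [[x, y, z, turn], ...]. A call has 1 to 8 rows; each row is the pose to reach, as a shift and turn from the pose commanded when the call began, along the tool's axes at that moment; what a row does not reach only later rows make up. A row lasts 1/10 s, in which the tool goes at most 50 mm and 8.59 degrees, less where a joint would pass 70% of its speed; a pose out of reach is approached as far as the arm can. A call with a gripper value outside its range is refused whole. "hand" is the closure, from 0 (fully open) to 1 (shut), set as the call begins (left out, the last holds). The fingers move at their own pace and stop on an object; "grip_force" is the grip in N (left out, the last holds). Time passes only in rows, so rows that repeat a pose let the fingers close. It gives the time, the measured TCP pose, the force, the opening and the grip force at its end, in the units of the state.
- sensors.sense(): the state, without advancing time (a new reading comes with each control period).
- cams.read_camera(name): name is "scene" or "top"; returns a dict with "pixels" (400x640x3 uint8, red, green, blue), "depth" (400x640 float32, m along the optical axis (not along the pixel's ray), 0 where there is no reading), "fx", "fy", "cx", "cy" (pixels), "k1" (the pictures are not rectified: a ray, as slopes to the right and down, at radius r is drawn at 1 + k1 r^2 times it, then the intrinsics apply), "world_from_camera" (4x4, takes a point from camera to world coordinates). Camera axes: x right, y up, looking along -z (the intrinsics and any distortion apply to the point x, -y, -z); pixel columns grow to the right and rows downward; lengths in m; the calibration is good to about 2 mm. A picture is of the moment at which its call begins.
- bot.sign_off(): hands the job in; it is judged then, once.
The state is a dict: "time": time; "q": joint angles; "dq": joint speeds; "effort": joint torques, N m; "tool_pos": TCP position; "eef_rot": TCP orientation; "contact_force": force on the tool from outside, world axes, zero at the start; "ft_torque": the same for the moment, N m; "finger_gap": finger opening in m; "gripper_force": force on a finger pad.
Only numpy, scipy, OpenCV 4.12 (cv2) and the standard library are available. Lean on these libraries where they do the work, as an engineer would, in place of code of your own. Each camera call takes 0.05 s, during which the arm holds its last target. There are 200 camera calls.

### The job

Get the oak offcut ready for sawing: push it along the sawing board with the fingertips until its long side lies flat against the fence and its end against the stop. Then push the wooden cam lever round, towards the robot, until it is fully home and locks the offcut in place. Take neither the offcut nor the lever between the fingers, do not lift the offcut, and leave the other things on the bench alone.

Things in the scene. Friction and masses are not known exactly. Their poses are not given: they have to be found in the camera images.
- sawing_board: Plywood board 220 x 320 x 12 mm, screwed flat to the bench. Origin: centre of its underside; x axis points across the board to the fence, y along the fence to the end stop, z up. Fence: hardwood strip 24 mm thick, standing 34 mm above the board, with a narrow saw slot; its face lies at x = +80 mm, y = -155 to +155 mm
- corner (a point): Inner corner of fence and stop, on the board's top face (x = 80, y = 130 mm of the board, 12 mm above the bench). The stop is a 25 mm wide hardwood piece, 34 mm high, standing 44 mm out from the fence; its face lies at y = +130 mm of the board. With the offcut home in the corner its centre is at x = 57.5, y = 75 mm of the board
- oak_block: The oak offcut: plain oak block 45 x 110 x 40 mm (x, y, z), 0.1 to 0.2 kg, lying loose on the board with its 110 mm length roughly along the fence, up to 0.3 rad askew. Origin: centre of its underside; its y axis runs along its length
- block_center (a point): Centre of the oak offcut, half-way up (20 mm above its underside)
- cam_lever (a joint): Eccentric cam with lever on an upright bolt, in rad, counter-clockwise from above. 0 to 0.25: open, lever along the fence, pointing past the stop; 1.3: end of travel, home, lever square to the fence, towards the robot. Open it clears the seated offcut by 5 to 8 mm; it meets it at about 1.15 and squeezes from there on. Stays where left; 1 N at its end turns it, rising to 10 N over the last 0.15 rad
- cam_pivot (a point): Axis of the cam's bolt, at half the lever's height (30 mm above the bench); it lies at x = +8, y = +100 mm of the board
- lever_end (a point): Point on the lever's centre line, 90 mm from the cam's bolt, 30 mm above the bench. Its x axis points along the lever, outwards. The lever is 17 mm wide, 20 mm high (20 to 40 mm above the bench) and reaches 115 mm from the bolt
- sanding_block: Sanding block 60 x 96 x 32 mm of light wood with a dark red abrasive underside, on the bench in front of the board; leave alone. Origin: centre of its underside
- tape_measure: Yellow pocket tape measure 74 x 92 x 32 mm, on the bench in front of the board; leave alone. Origin: centre of its underside
- try_square: Try square 122 x 206 x 18 mm lying flat to the right of the board; leave alone. Origin: centre of its underside
- marker: Felt marker 18 x 134 x 18 mm lying behind the fence; leave alone. Origin: centre of its underside
Not all that is in view belongs to the job. What is shaped like the oak_block but turquoise is not meant.

How it is judged:
On the way, in this order (a step that is already met when the one before it is completed fails the run):
1. the offcut lies in the corner, flat against the fence and up to the stop, with the cam lever still open (x of block_center in the frame of sawing_board above 0.0525 m and y of block_center in the frame of sawing_board above 0.071 m and angle between the y axis of oak_block and the y axis of sawing_board, either way round below 0.06 rad and value of joint cam_lever below 0.7 rad), for 0.2 s.
2. the cam lever is pushed home (value of joint cam_lever above 1.2 rad), for 0.2 s.
At the end, for the whole second after the job is handed in: The offcut lies flat on the board at rest, its long side within 2.5 mm of the fence and parallel to it within 0.03 rad, its end within 3 mm of the stop, and the cam lever stands beyond 1.2 rad, squeezing it (x of block_center in the frame of sawing_board above 0.055 m and y of block_center in the frame of sawing_board above 0.072 m and angle between the y axis of oak_block and the y axis of sawing_board, either way round below 0.03 rad and angle between oak_block's own z axis and vertical below 0.05 rad and value of joint cam_lever above 1.2 rad and linear speed of oak_block below 0.01 m/s); the robot touches nothing.
It fails at once if the offcut is lifted off the board or tipped (height (world z) of block_center above 0.04 m or angle between oak_block's own z axis and vertical above 0.15 rad).
It fails at once if the offcut or the lever is taken between the fingers (the point between the finger pads comes inside it) ((x of the grasp point in the frame of block_center between -0.019 and 0.019 m and y of the grasp point in the frame of block_center between -0.052 and 0.052 m and z of the grasp point in the frame of block_center below 0.018 m) or (x of the grasp point in the frame of lever_end between -0.06 and 0.022 m and y of the grasp point in the frame of lever_end between -0.005 and 0.005 m and z of the grasp point in the frame of lever_end below 0.009 m)).
It fails at once if another thing on the bench is disturbed (distance of any of sanding_block, tape_measure, try_square, marker from where it was at the start of the episode above 0.015 m).
It also fails if it takes over 51 s, if anything falls off the work surface, if the arm or the gripper's body presses on something with over 40 N, if the wrist force passes 120 N, or if a joint passes its speed limit or range.

## Working session

There is one attempt and no reset: what is moved stays moved. The work goes in short steps, Python scripts to look and compute and a tool call to move; the robot and the scene stay as the last step left them, time stands still between calls to the robot, and variables do not carry over. Pictures are saved under pics/ and viewed, at most 10 in all, crops included, and the job is handed in when it is done.

Besides the shell and the picture viewer there is one more tool, called after "Request:" in YAML: its name, and indented under it one key for each argument. drive_tool: Moves the arm, as the interface text tells. Its arguments: {"type":"object","properties":{"moves":{"type":"array","items":{"type":"array","items":{"type":"number"}}},"hand":{"type":"number"},"grip_force":{"type":"number"}},"required":["moves"]}

```bash
mkdir -p pics; python3 - <<'E'
from cell import sensors,cams
import cv2,numpy as np
for n in("scene","top"):
    c=cams.read_camera(n);cv2.imwrite(f"pics/{n}0.png",c["pixels"][:,:,::-1])
    np.savez(f"{n}0.npz",**c)
    print(n,c["fx"],c["fy"],c["cx"],c["cy"],c["k1"],c["world_from_camera"].round(3).tolist())
s=sensors.sense();print(s)
E
```

```text
scene 478.1391335565262 478.1391335565262 322.75877265342706 199.90368737353444 -0.03137357481659374 [[-0.824, 0.379, -0.421, -0.052], [-0.566, -0.547, 0.616, 0.736], [0.003, 0.746, 0.665, 1.015], [0.0, 0.0, 0.0, 1.0]]
top 397.32051106708576 397.32051106708576 319.6838994882232 204.05238943749072 -0.011891540350492183 [[-0.005, 0.995, -0.095, 0.448], [-1.0, -0.004, 0.008, -0.181], [0.008, 0.095, 0.995, 1.102], [0.0, 0.0, 0.0, 1.0]]
{'time': 0.1, 'q': array([-1.28449824e+00,  4.94115113e-01,  1.34605964e+00, -1.08806738e-05,
        1.30252369e+00, -9.54817441e-02]), 'dq': array([-0.00060846, -0.00051795, -0.00278207, -0.00016541,  0.00042582,
       -0.00025805]), 'effort': array([ 2.91988317e-04, -8.83591247e+01, -3.84560466e+01,  8.08507752e-05,
        5.26273681e-03,  5.62297225e-05]), 'tool_pos': array([ 0.23277898, -0.57969412,  0.2417668 ]), 'eef_rot': array([-3.08344742e+00, -5.95858713e-01,  1.81807779e-04]), 'contact_force': array([-1.23562358, -0.27247561,  0.07790983]), 'ft_torque': array([0.01550962, 0.04324899, 0.01663472]), 'gripper_force': 0.0, 'finger_gap': 0.08551369612121747}
```

View pics/top0.png

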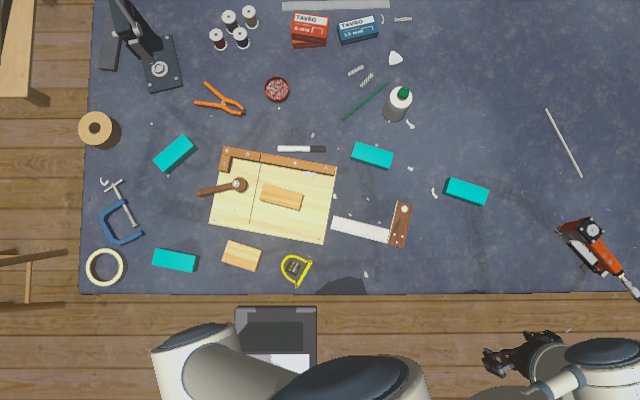

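View pics/scene0.png

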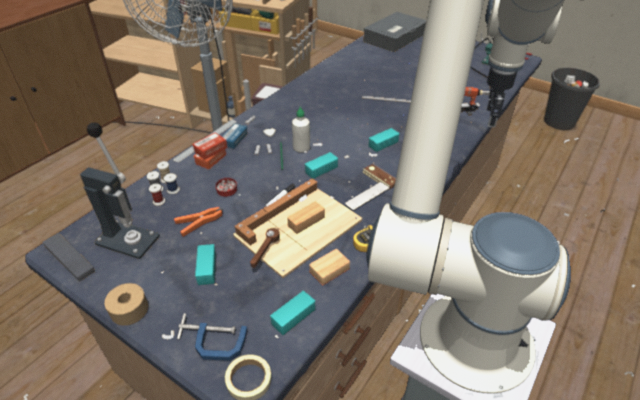

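Top view: the board is at (220–337, 147–245), with the fence along its far (upper) edge and the stop at (225,158). The lever runs from its bolt at (240,184) to about (195,193). Oak-coloured candidates are the block on the board at (282,196) and the one on the bare bench at (241,255). The one on the board fits the offcut; the one on the bench is the sanding block. The turquoise blocks are ruled out. I'll confirm this in a crop and measure.

```bash
cat >h.py <<'E'
import cv2,numpy as np
def cast(c,uv,z):
    K=np.array([[c["fx"],0,c["cx"]],[0,c["fy"],c["cy"]],[0,0,1.]])
    n=cv2.undistortPoints(np.float64(uv).reshape(-1,1,2),K,np.array([float(c["k1"]),0,0,0]))[:,0]
    W=c["world_from_camera"];d=np.c_[n[:,0],-n[:,1],-np.ones(len(n))]@W[:3,:3].T;o=W[:3,3]
    return o+d*((z-o[2])/d[:,2])[:,None]
def cloud(c):
    v,u=np.mgrid[:400,:640];K=np.array([[c["fx"],0,c["cx"]],[0,c["fy"],c["cy"]],[0,0,1.]])
    n=cv2.undistortPoints(np.float64(np.dstack([u,v])).reshape(-1,1,2),K,np.array([float(c["k1"]),0,0,0]))[:,0]
    d=c["depth"].reshape(-1,1);W=c["world_from_camera"]
    return (np.c_[n[:,0]*d[:,0],-n[:,1]*d[:,0],-d[:,0]]@W[:3,:3].T+W[:3,3]).reshape(400,640,3)
E
python3 - <<'E'
import numpy as np,cv2
from h import *
c=dict(np.load("top0.npz"));im=c["pixels"][:,:,::-1]
P=cloud(c);crop=im[135:275,180:350]
cv2.imwrite("pics/crop0.png",cv2.resize(crop,None,fx=4.5,fy=4.2,interpolation=cv2.INTER_CUBIC))
hsv=cv2.cvtColor(np.ascontiguousarray(im),cv2.COLOR_BGR2HSV)
for p in[(282,196),(241,255),(275,220),(280,161),(225,158),(240,184),(215,189),(200,192),(298,268)]:
    print(p,hsv[p[1],p[0]],P[p[1],p[0]].round(3))
E
```

```text
(282, 196) [ 19 124 227] [ 0.571 -0.09   0.05 ]
(241, 255) [ 27  69 224] [0.415 0.02  0.033]
(275, 220) [ 31  54 228] [ 0.509 -0.068  0.013]
(280, 161) [ 17 139 205] [ 0.666 -0.084  0.047]
(225, 158) [ 16 140 199] [0.676 0.065 0.044]
(240, 184) [ 15 138 144] [0.605 0.023 0.044]
(215, 189) [ 12 126 142] [0.592 0.091 0.041]
(200, 192) [ 14 130 139] [0.584 0.131 0.04 ]
(298, 268) [24 47 81] [ 0.38  -0.132  0.03 ]
```

View pics/crop0.png

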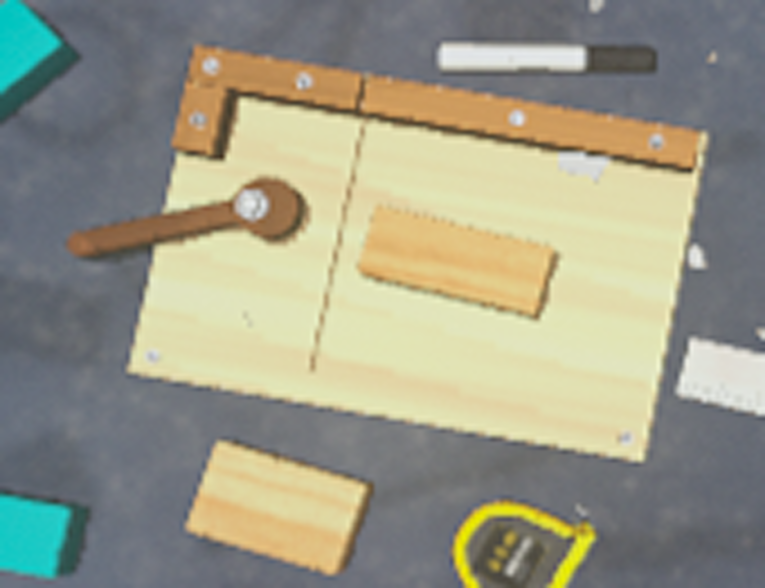

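The crop confirms it: the offcut lies on the board at crop (455,260), and the sanding block, which is paler, lies on the bench at (280,505). Now the poses.

```bash
cat >>h.py <<'E'
def measure(c,B=None):
    im=c["pixels"][:,:,::-1].copy();hsv=cv2.cvtColor(im,cv2.COLOR_BGR2HSV);P=cloud(c);Z=P[...,2]
    roi=np.zeros((400,640),bool);roi[135:250,170:350]=1
    r={}
    if B is None:
        # fence front top edge: rows going down each column in fence
        m=(roi&(Z>.035)&(Z<.056)&(hsv[...,1]>105)&(hsv[...,2]>165)&(P[...,0]>.6)).astype(np.uint8)
        n,l,s,_=cv2.connectedComponentsWithStats(m);k=1+s[1:,4].argmax();f=(l==k)
        xy=[]
        for u in range(245,330):
            v=np.where(f[:,u])[0]
            if len(v)>2: xy.append((u,v.max()+.5))
        # back edge and front edge of the top plane z=.046
        bk=[(u,np.where(f[:,u])[0].min()-.5) for u,_ in xy]
        r["front"]=cast(c,xy,.046);r["back"]=cast(c,bk,.046);r["fence"]=f
        r["cnt"]=cv2.findContours(f.astype(np.uint8),0,1)[0][0][:,0]
    return r,P,hsv,Z
E
python3 - <<'E'
import numpy as np,cv2
from h import *
c=dict(np.load("top0.npz"));r,P,hsv,Z=measure(c)
def fit(p):
    x=cv2.fitLine(np.float32(p[:,:2]),cv2.DIST_HUBER,0,.001,.001).ravel();return x
F,Bk=fit(r["front"]),fit(r["back"])
for L in(F,Bk):print("line",L, "angle of y axis from world +y ccw",np.degrees(np.arctan2(-(-L[0]*np.sign(L[0])*0+L[0]*np.sign(L[1])),abs(L[1]))))
d=F[:2]*np.sign(F[1]);n=np.array([d[1],-d[0]]) # y dir, x dir
print("thick",n@(Bk[2:]-F[2:]))
C=cast(c,r["cnt"],.046)[:,:2];t=C@d;print("fence length extents",t.min(),t.max())
# stop face: pixels with n below front by >8mm
loc=np.c_[(C-F[2:])@n,C@d];st=loc[loc[:,0]<-.010];print("stop",st.min(0),st.max(0))
# block
roi=np.zeros((400,640),bool);roi[170:215,250:310]=1
m=(roi&(Z>.040)&(Z<.06)).astype(np.uint8);
m2=(roi&(hsv[...,1]>95)).astype(np.uint8)
for q in(m,m2):
    ct=max(cv2.findContours(q,0,1)[0],key=cv2.contourArea);W=cast(c,ct[:,0],.052)[:,:2]
    R=cv2.minAreaRect(np.float32(W*1000));print("block",R)
# lever
roi[:]=0;roi[170:205,185:262]=1
m=(roi&(Z>.025)&(hsv[...,2]<185)&(hsv[...,1]>90)).astype(np.uint8);ct=max(cv2.findContours(m,0,1)[0],key=cv2.contourArea)
W=cast(c,ct[:,0],.040)[:,:2];w=W[W[:,1]>.06];L=fit(w);print("lever",L,W.max(0),W.min(0),len(w))
ym=W[:,1].argmax();print(W[ym])
E
```

```text
line [ 0.1859015   0.9825684   0.64899075 -0.12429634] angle of y axis from world +y ccw -10.713696
line [ 0.18427499  0.98287475  0.6736363  -0.11724246] angle of y axis from world +y ccw -10.618864
thick 0.022904627
fence length extents -0.10701786000897442 0.09558391281575128Traceback (most recent call last):
  File "<stdin>", line 12, in <module>
    return umr_minimum(a, axis, None, out, keepdims, initial, where)
ValueError: zero-size array to reduction operation minimum which has no identity
```

```bash
cat >m.py <<'E'
import numpy as np,cv2
from h import *
def fit(p): return cv2.fitLine(np.float32(p[:,:2]),cv2.DIST_HUBER,0,.001,.001).ravel()
def run(c,verbose=1):
    r,P,hsv,Z=measure(c)
    m=np.zeros((400,640),bool);m[140:180,215:345]=1
    m&=(Z>.035)&(Z<.056)&(hsv[...,1]>105)&(hsv[...,2]>150)
    F=fit(r["front"]);d=F[:2]*np.sign(F[1]);n=np.array([d[1],-d[0]])
    vu=np.argwhere(m)[:,::-1];C=cast(c,vu,.046)[:,:2]
    a=(C-F[2:])@n;t=C@d;ok=(a>-.06)&(a<.03)
    fe=ok&(a>.004)&(a<.02);st=ok&(a<-.006)&(a>-.05)
    print("fence t",t[fe].min(),t[fe].max(),"stop t",np.percentile(t[st],[1,3,50,99]),"stop out",a[st].min(),st.sum())
    return F,d,n,hsv,Z
E
python3 - <<'E'
from m import *
c=dict(np.load("top0.npz"));F,d,n,hsv,Z=run(c)
roi=np.zeros((400,640),bool);roi[170:215,250:310]=1
for q in((roi&(Z>.040)&(Z<.06)),(roi&(hsv[...,1]>95))):
    ct=max(cv2.findContours(q.astype(np.uint8),0,1)[0],key=cv2.contourArea);W=cast(c,ct[:,0],.052)[:,:2]
    print("block",cv2.minAreaRect(np.float32(W*1000)))
roi[:]=0;roi[170:205,185:262]=1
m=(roi&(Z>.025)&(hsv[...,2]<185)&(hsv[...,1]>90)).astype(np.uint8);ct=max(cv2.findContours(m,0,1)[0],key=cv2.contourArea)
W=cast(c,ct[:,0],.040)[:,:2];w=W[W[:,1]>.06];print("lever",fit(w),W.max(0),W.min(0),W[W[:,1].argmax()])
# board near corners (yellow, bright)
m=np.zeros((400,640),bool);m[140:250,200:345]=1;m&=(hsv[...,2]>200)&(hsv[...,1]>35)&(hsv[...,1]<100)&(Z<.03)&(Z>.004)
ct=max(cv2.findContours(m.astype(np.uint8),0,1)[0],key=cv2.contourArea);W=cast(c,ct[:,0],.012)[:,:2]
print("board t",(W@d).min(),(W@d).max(),"a",((W-F[2:])@n).min());
# objects near
for nm,(u0,u1,v0,v1) in dict(sand=(215,268,235,278),tape=(278,315,250,292),square=(325,415,195,252),marker=(270,330,140,156)).items():
    M=np.zeros((400,640),bool);M[v0:v1,u0:u1]=1;M&=(Z>.006)
    q=cloud(c)[M];print(nm,q.min(0).round(3),q.max(0).round(3))
E
```

```text
fence t -0.10701786000897442 0.20130130383004707 stop t [0.17826308 0.17871152 0.19009496 0.20153543] stop out -0.043688834720629 105
block ((568.4837036132812, -86.75604248046875), (110.26805114746094, 45.315040588378906), 75.643310546875)
block ((568.703369140625, -88.67059326171875), (111.80558776855469, 46.118492126464844), 75.18950653076172)
lever [ 0.296516   -0.9550279   0.58993375  0.1096705 ] [0.62442577 0.14477824] [0.57591562 0.00785771] [0.58410596 0.14477824]
board t -0.11147525674077595 0.2068139109988747 a -0.18913914964967027
sand [ 0.371 -0.181  0.006] [0.461 0.074 1.102]
tape [ 0.33  -0.181  0.006] [ 0.448 -0.081  1.102]
square [ 0.431 -0.445  0.006] [ 0.578 -0.181  1.102]
marker [ 0.448 -0.206  0.006] [ 0.717 -0.057  1.102]
```

Request:
drive_tool:
  moves:
    - [450, -358, 100, 32.6]
    - [450, -358, 100, 32.6]
    - [450, -358, 100, 32.6]
    - [450, -358, 100, 32.6]
    - [450, -358, 100, 32.6]
    - [450, -358, 100, 32.6]
    - [450, -358, 100, 32.6]
    - [450, -358, 100, 32.6]
  hand: 0.4

```text
time: 0.9
tool_pos: [0.4263, -0.2391, 0.1741]
eef_rot: [-3.128, 0.294, 0.0]
contact_force: [0.8, -0.6, 0.1]
finger_gap: 0.0516
gripper_force: 0.0
```

Request:
drive_tool:
  moves:
    - [55, -173, 50, 0]
    - [55, -173, 50, 0]
    - [55, -173, 50, 0]
    - [55, -173, 50, 0]
    - [55, -173, 50, 0]
    - [55, -173, 50, 0]

```text
time: 1.5
tool_pos: [0.5119, -0.0805, 0.124]
eef_rot: [-3.128, 0.29, 0.002]
contact_force: [-0.6, 0.4, 0.3]
finger_gap: 0.0513
gripper_force: 0.0
```

```bash
cat >>m.py <<'E'
N=np.array([.9826,-.1859]);D=np.array([.1859,.9826])
def board(p): return np.array([p[:2]@N-.5808,p[:2]@D-.0475]).T.round(4)
E
cat >s.py <<'E'
from cell import sensors
from m import *
s=sensors.sense();print(s["time"],"board xy",board(s["tool_pos"]),"z",s["tool_pos"][2].round(4),s["eef_rot"].round(4),s["contact_force"].round(1),s["q"].round(2))
E
python3 s.py
```

```text
1.5 board xy [-0.0629 -0.0314] z 0.124 [-3.1281e+00  2.9040e-01  1.6000e-03] [-0.6  0.4  0.3] [-0.27  0.5   1.74 -0.    0.9   1.48]
```

Request:
drive_tool:
  moves:
    - [0, 0, 40, 0]
    - [0, 0, 70, 0]
    - [0, 0, 80, 0]
    - [0, 0, 86, 0]
    - [0, 0, 86, 0]

```text
time: 2.0
tool_pos: [0.512, -0.0817, 0.0388]
eef_rot: [3.128, -0.295, 0.0]
contact_force: [-0.3, -0.7, 0.3]
finger_gap: 0.0514
gripper_force: 0.0
```

```bash
python3 s.py
```

```text
2.0 board xy [-0.0625 -0.0326] z 0.0388 [ 3.1277e+00 -2.9480e-01  1.0000e-04] [-0.3 -0.7  0.3] [-0.27  0.64  1.8  -0.    0.7   1.49]
```

Request:
drive_tool:
  moves:
    - [15, 0, 0, 0]
    - [25, 0, 0, 0]
    - [33, 0, 0, 0]
    - [41, 0, 0, 0]
    - [49, 0, 0, 0]
    - [57, 0, 0, 0]
    - [65, 0, 0, 0]
    - [72, 0, 0, 0]

```text
time: 2.8
tool_pos: [0.5834, -0.0947, 0.0384]
eef_rot: [-3.128, 0.294, 0.0]
contact_force: [-1.1, 0.5, 1.9]
finger_gap: 0.0511
gripper_force: 1.2
```

Request:
drive_tool:
  moves:
    - [3, 0, 0, 0]
    - [6, 0, 0, 0]
    - [9, 0, 0, 0]
    - [11, 0, 0, 0]
    - [12, 0, 0, 0]
    - [12, 0, 0, 0]

```text
time: 3.4
tool_pos: [0.5946, -0.0969, 0.0384]
eef_rot: [-3.128, 0.294, -0.0]
contact_force: [-0.6, -0.6, -0.2]
finger_gap: 0.0514
gripper_force: 0.0
```

```bash
python3 s.py
```

```text
3.4 board xy [ 0.0215 -0.0321] z 0.0384 [-3.1278e+00  2.9370e-01 -3.0000e-04] [-0.6 -0.6 -0.2] [-0.26  0.72  1.58  0.    0.84  1.5 ]
```

Request:
drive_tool:
  moves:
    - [1, 0, 0, 0]
    - [2, 0, 0, 0]
    - [3, 0, 0, 0]
    - [3.5, 0, 0, 0]
    - [3.5, 0, 0, 0]

```text
time: 3.9
tool_pos: [0.5976, -0.0974, 0.0384]
eef_rot: [-3.128, 0.294, 0.001]
contact_force: [-4.2, 0.3, 2.0]
finger_gap: 0.0511
gripper_force: 2.2
```

```bash
python3 s.py; cat >look.py <<'E'
import sys
from cell import cams
from m import *
c=cams.read_camera("top");np.savez("last.npz",**c);im=c["pixels"][135:275,180:350,::-1]
cv2.imwrite(f"pics/{sys.argv[1]}.png",cv2.resize(im,None,fx=4.5,fy=4.2,interpolation=cv2.INTER_CUBIC))
E
python3 look.py a1
```

```text
3.9 board xy [ 0.0245 -0.0321] z 0.0384 [-3.1277e+00  2.9350e-01  1.2000e-03] [-4.2  0.3  2. ] [-0.26  0.72  1.58 -0.    0.85  1.5 ]
```

View pics/a1.png

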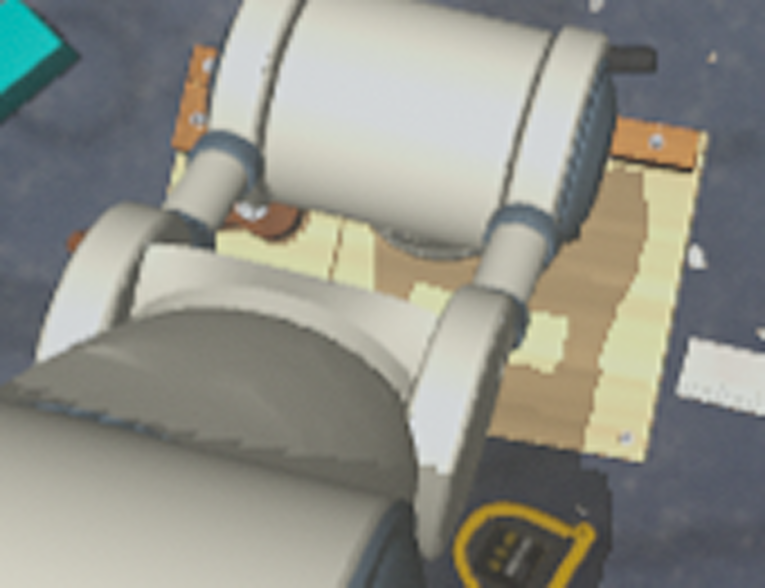

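The arm hides the offcut in this view, but the 4 N reaction at x = 24.5 mm (24 expected) fits the offcut being flat on the fence. Next, its end.

Request:
drive_tool:
  moves:
    - [-15, 0, 0, 0]
    - [-25, 0, -20, 0]
    - [-25, 0, -60, 0]
    - [0, 30, -60, 0]
    - [33, 60, -60, 0]
    - [33, 86, -60, 0]
    - [33, 86, -60, 0]
    - [33, 86, -60, 0]
  hand: 1

```text
time: 4.75
tool_pos: [0.6143, -0.1884, 0.0983]
eef_rot: [-3.128, 0.295, -0.0]
contact_force: [0.5, 1.5, 0.4]
finger_gap: -0.0002
gripper_force: 0.0
```

```bash
python3 s.py; python3 - <<'E'
from cell import cams
from m import *
c=cams.read_camera("scene");np.savez("sc.npz",**c)
cv2.imwrite("pics/sc1.png",cv2.resize(c["pixels"][150:290,200:400,::-1],None,fx=4,fy=4,interpolation=cv2.INTER_CUBIC))
E
```

```text
4.75 board xy [ 0.0579 -0.1184] z 0.0983 [-3.1276e+00  2.9540e-01 -3.0000e-04] [0.5 1.5 0.4] [-0.39  0.67  1.44  0.    1.02  1.37]
```

View pics/sc1.png

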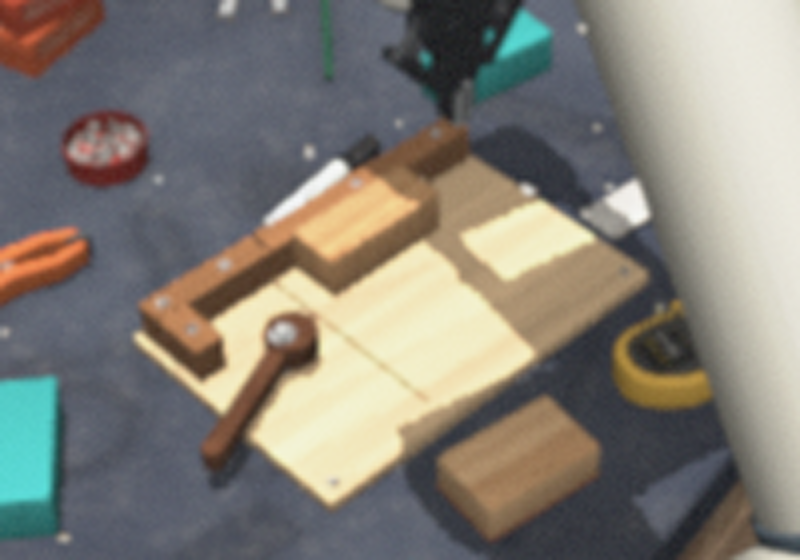

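The scene view shows the offcut flat against the fence (crop 300–435, 175–290), with the lever still open (from (285,335) to (215,455)) and the fingers off its right end. Now down, then push along the fence.

Request:
drive_tool:
  moves:
    - [0, 0, 30, 0]
    - [0, 0, 48, 0]
    - [0, 0, 56, 0]
    - [0, 0, 60, 0]
    - [0, 0, 60, 0]

```text
time: 5.3
tool_pos: [0.6145, -0.1877, 0.0386]
eef_rot: [-3.128, 0.293, -0.0]
contact_force: [0.7, -0.3, -0.3]
finger_gap: 0.0
gripper_force: 0.0
```

Request:
drive_tool:
  moves:
    - [0, -10, 0, 0]
    - [0, -20, 0, 0]
    - [0, -28, 0, 0]
    - [0, -36, 0, 0]
    - [0, -44, 0, 0]
    - [0, -52, 0, 0]
    - [0, -60, 0, 0]
    - [0, -68, 0, 0]

```text
time: 6.1
tool_pos: [0.6271, -0.1207, 0.0384]
eef_rot: [3.128, -0.294, -0.0]
contact_force: [-0.6, -2.7, 1.7]
finger_gap: 0.0002
gripper_force: 1.4
```

Request:
drive_tool:
  moves:
    - [0, -8, 0, 0]
    - [0, -16, 0, 0]
    - [0, -24, 0, 0]
    - [0, -31, 0, 0]
    - [0, -38, 0, 0]
    - [0, -42, 0, 0]
    - [0, -45, 0, 0]
    - [0, -45, 0, 0]

```text
time: 6.9
tool_pos: [0.6354, -0.0766, 0.0383]
eef_rot: [-3.128, 0.293, 0.0]
contact_force: [-0.6, 0.8, 0.7]
finger_gap: -0.0001
gripper_force: 0.0
```

```bash
python3 s.py
```

```text
6.9 board xy [ 0.0578 -0.0047] z 0.0383 [-3.1276e+00  2.9330e-01  3.0000e-04] [-0.6  0.8  0.7] [-0.21  0.75  1.48  0.    0.91  1.54]
```

Expected contact with the stop is near y = +5 mm, so I go on in fine steps, watching the force.

Request:
drive_tool:
  moves:
    - [0, -3, 0, 0]
    - [0, -5, 0, 0]
    - [0, -7, 0, 0]
    - [0, -8, 0, 0]
    - [0, -8, 0, 0]

```text
time: 7.4
tool_pos: [0.6369, -0.069, 0.0384]
eef_rot: [-3.128, 0.293, 0.0]
contact_force: [-0.4, 0.3, -0.3]
finger_gap: -0.0001
gripper_force: 0.0
```

Request:
drive_tool:
  moves:
    - [0, -1, 0, 0]
    - [0, -2, 0, 0]
    - [0, -3, 0, 0]
    - [0, -3, 0, 0]

```text
time: 7.8
tool_pos: [0.6375, -0.0662, 0.0385]
eef_rot: [-3.128, 0.293, -0.0]
contact_force: [-0.1, -0.7, -0.4]
finger_gap: -0.0001
gripper_force: 0.0
```

```bash
python3 s.py
```

```text
7.8 board xy [0.0579 0.006 ] z 0.0385 [-3.1278  0.2935 -0.    ] [-0.1 -0.7 -0.4] [-0.2   0.75  1.48  0.    0.91  1.56]
```

Request:
drive_tool:
  moves:
    - [0, -1, 0, 0]
    - [0, -2, 0, 0]
    - [0, -3, 0, 0]
    - [0, -3, 0, 0]

```text
time: 8.2
tool_pos: [0.6376, -0.0657, 0.0385]
eef_rot: [3.125, -0.293, -0.001]
contact_force: [-7.2, -22.8, 2.8]
finger_gap: -0.0003
gripper_force: 11.8
```

```bash
python3 s.py; python3 - <<'E'
from cell import cams
from m import *
c=cams.read_camera("scene");np.savez("sc2.npz",**c)
cv2.imwrite("pics/sc2.png",cv2.resize(c["pixels"][150:290,200:400,::-1],None,fx=4,fy=4,interpolation=cv2.INTER_CUBIC))
E
```

```text
8.2 board xy [0.0579 0.0065] z 0.0385 [ 3.1249e+00 -2.9320e-01 -8.0000e-04] [ -7.2 -22.8   2.8] [-0.19  0.75  1.48 -0.    0.91  1.57]
```

View pics/sc2.png

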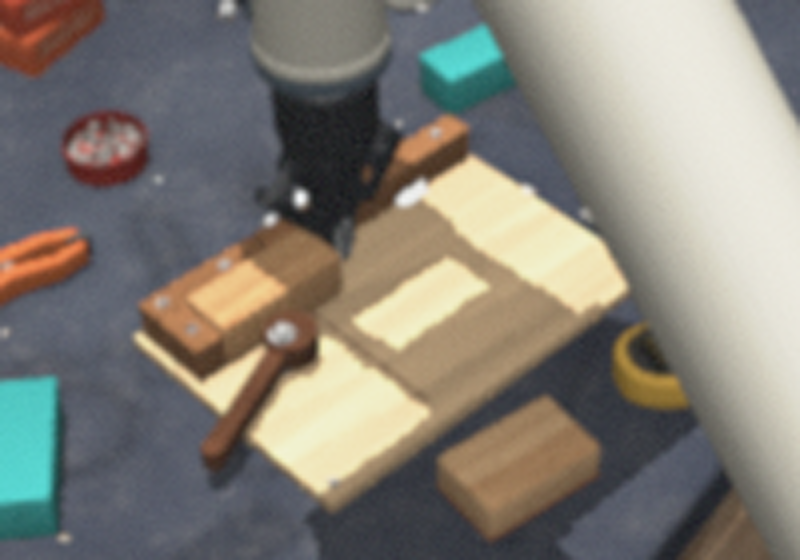

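Seated: a 23 N reaction, and the offcut's end is at the stop (crop (195,330)) with the lever unmoved. I back off and press its long side once, clear of the cam.

Request:
drive_tool:
  moves:
    - [0, 12, 0, 0]
    - [0, 15, -30, 0]
    - [0, 15, -60, 0]
    - [-30, -15, -60, 0]
    - [-60, -34, -60, 0]
    - [-60, -34, -40, 0]
    - [-60, -34, -10, 0]
    - [-60, -34, 0, 0]

```text
time: 9.05
tool_pos: [0.5842, -0.0185, 0.0366]
eef_rot: [-3.128, 0.293, 0.004]
contact_force: [0.5, -0.3, 0.9]
finger_gap: 0.0005
gripper_force: 0.0
```

Request:
drive_tool:
  moves:
    - [8, 0, 0, 0]
    - [16, 0, 0, 0]
    - [20, 0, 0, 0]
    - [22, 0, 0, 0]
    - [24, 0, 0, 0]
    - [26, 0, 0, 0]
    - [27.5, 0, 0, 0]
    - [27.5, 0, 0, 0]

```text
time: 9.85
tool_pos: [0.6115, -0.0237, 0.0384]
eef_rot: [-3.128, 0.293, 0.003]
contact_force: [-5.0, 0.2, 3.3]
finger_gap: 0.0001
gripper_force: 2.3
```

```bash
python3 s.py
```

```text
9.85 board xy [0.0245 0.0429] z 0.0384 [-3.1278e+00  2.9340e-01  3.0000e-03] [-5.   0.2  3.3] [-0.14  0.73  1.56 -0.    0.86  1.62]
```

Flat and seated. Now over to the fence side of the lever's free end.

Request:
drive_tool:
  moves:
    - [-8, 0, 0, 0]
    - [-10, 0, -30, 0]
    - [-12, 0, -60, 0]
    - [-15, -50, -60, 0]
    - [-19, -100, -60, 0]
    - [-19, -140, -60, 0]
    - [-19, -158, -60, 0]
    - [-19, -158, -60, 0]

```text
time: 10.65
tool_pos: [0.623, 0.1371, 0.0983]
eef_rot: [-3.128, 0.289, -0.0]
contact_force: [0.2, -0.8, 0.2]
finger_gap: 0.0002
gripper_force: 0.0
```

```bash
python3 s.py; python3 - <<'E'
from cell import cams
from m import *
c=cams.read_camera("scene")
cv2.imwrite("pics/sc3.png",cv2.resize(c["pixels"][150:290,200:400,::-1],None,fx=4,fy=4,interpolation=cv2.INTER_CUBIC))
E
```

```text
10.65 board xy [0.0058 0.203 ] z 0.0983 [-3.128e+00  2.892e-01 -5.000e-04] [ 0.2 -0.8  0.2] [0.12 0.67 1.46 0.   1.02 1.88]
```

View pics/sc3.png

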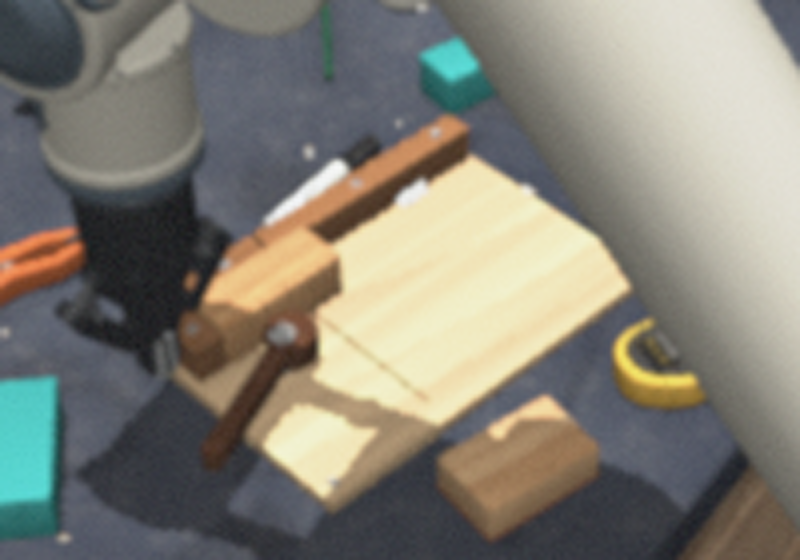

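The offcut sits in the corner, and the fingers hover on the fence side of the lever's tip (crop (165,355) against tip (212,460)). Down, then sweep.

Request:
drive_tool:
  moves:
    - [0, 0, 30, 0]
    - [0, 0, 50, 0]
    - [0, 0, 58, 0]
    - [0, 0, 61, 0]
    - [0, 0, 61, 0]

```text
time: 11.2
tool_pos: [0.6233, 0.1342, 0.0378]
eef_rot: [3.128, -0.295, 0.0]
contact_force: [0.1, 0.0, 0.3]
finger_gap: -0.0004
gripper_force: 0.0
```

Request:
drive_tool:
  moves:
    - [-6, 3, 0, 0]
    - [-12, 7, 0, 0]
    - [-18, 10, 0, 0]
    - [-24, 13, 0, 0]
    - [-29, 16, 0, 0]
    - [-35, 18, 0, 0]
    - [-40, 24, 0, 0]
    - [-45, 29, 0, 0]

```text
time: 12.0
tool_pos: [0.5729, 0.1145, 0.0374]
eef_rot: [-3.128, 0.293, 0.0]
contact_force: [0.4, 1.6, 1.1]
finger_gap: -0.0
gripper_force: 0.7
```

```bash
python3 s.py
```

```text
12.0 board xy [-0.0391  0.1715] z 0.0374 [-3.1278e+00  2.9340e-01  3.0000e-04] [0.4 1.6 1.1] [0.1  0.7  1.63 0.   0.81 1.85]
```

Request:
drive_tool:
  moves:
    - [-5, 2, 0, 0]
    - [-9, 4, 0, 0]
    - [-12, 8, 0, 0]
    - [-15, 12, 0, 0]
    - [-16, 15, 0, 0]
    - [-18, 18, 0, 0]
    - [-20, 21, 0, 0]
    - [-21, 24, 0, 0]

```text
time: 12.8
tool_pos: [0.5483, 0.0949, 0.0374]
eef_rot: [-3.128, 0.294, -0.0]
contact_force: [0.3, 1.4, 0.1]
finger_gap: 0.0002
gripper_force: 0.6
```

Request:
drive_tool:
  moves:
    - [-1, 1, 0, 0]
    - [-1, 2, 0, 0]
    - [-1, 3, 0, 0]
    - [-1, 3, 0, 0]

```text
time: 13.2
tool_pos: [0.5468, 0.0923, 0.0374]
eef_rot: [3.128, -0.294, -0.0]
contact_force: [-0.5, 1.0, 0.3]
finger_gap: -0.0
gripper_force: 0.3
```

```bash
python3 s.py
```

```text
13.2 board xy [-0.0607  0.1449] z 0.0374 [ 3.1278e+00 -2.9360e-01 -3.0000e-04] [-0.5  1.   0.3] [0.06 0.68 1.71 0.   0.76 1.82]
```

Still only 1 N, so not home yet. I keep going until the force rises.

Request:
drive_tool:
  moves:
    - [0, 2, 0, 0]
    - [0, 4, 0, 0]
    - [-1, 6, 0, 0]
    - [-1, 7, 0, 0]
    - [-1, 7, 0, 0]

```text
time: 13.7
tool_pos: [0.5445, 0.0855, 0.0374]
eef_rot: [3.128, -0.294, -0.0]
contact_force: [0.5, 0.7, -0.2]
finger_gap: -0.0002
gripper_force: 0.3
```

Request:
drive_tool:
  moves:
    - [0, 2, 0, 0]
    - [0, 4, 0, 0]
    - [0, 5, 0, 0]
    - [0, 5, 0, 0]

```text
time: 14.1
tool_pos: [0.5433, 0.0808, 0.0374]
eef_rot: [-3.128, 0.294, 0.001]
contact_force: [-1.6, 4.7, -0.4]
finger_gap: 0.0001
gripper_force: 2.1
```

```bash
python3 s.py
```

```text
14.1 board xy [-0.062   0.1329] z 0.0374 [-3.1275e+00  2.9400e-01  1.2000e-03] [-1.6  4.7 -0.4] [0.04 0.67 1.72 0.   0.75 1.8 ]
```

Force is rising (4.7 N).

Request:
drive_tool:
  moves:
    - [0, 1, 0, 0]
    - [0, 2, 0, 0]
    - [0, 3, 0, 0]
    - [0, 4, 0, 0]
    - [0, 4, 0, 0]

```text
time: 14.6
tool_pos: [0.542, 0.0773, 0.0373]
eef_rot: [-3.127, 0.294, 0.003]
contact_force: [-3.8, 9.4, 0.3]
finger_gap: -0.0002
gripper_force: 4.0
```

Request:
drive_tool:
  moves:
    - [0, 1, 0, 0]
    - [0, 2, 0, 0]
    - [0, 3, 0, 0]
    - [0, 3, 0, 0]

```text
time: 15.0
tool_pos: [0.5411, 0.0745, 0.0372]
eef_rot: [-3.127, 0.294, 0.004]
contact_force: [-5.7, 11.0, 1.6]
finger_gap: -0.0003
gripper_force: 5.0
```

```bash
python3 s.py
```

```text
15.0 board xy [-0.0629  0.1263] z 0.0372 [-3.127   0.2941  0.0036] [-5.7 11.   1.6] [0.03 0.67 1.73 0.   0.74 1.78]
```

Request:
drive_tool:
  moves:
    - [0, 1, 0, 0]
    - [0, 2, 0, 0]
    - [0, 3, 0, 0]
    - [0, 3, 0, 0]

```text
time: 15.4
tool_pos: [0.5406, 0.0717, 0.0372]
eef_rot: [-3.127, 0.294, 0.003]
contact_force: [-5.2, 12.3, 0.4]
finger_gap: -0.0004
gripper_force: 5.0
```

```bash
python3 s.py
```

```text
15.4 board xy [-0.0629  0.1234] z 0.0372 [-3.127   0.2938  0.0034] [-5.2 12.3  0.4] [0.02 0.67 1.73 0.   0.74 1.78]
```

Request:
drive_tool:
  moves:
    - [0, 1, 0, 0]
    - [0, 2, 0, 0]
    - [0, 3, 0, 0]
    - [0, 3, 0, 0]

```text
time: 15.8
tool_pos: [0.54, 0.0694, 0.0372]
eef_rot: [-3.126, 0.294, 0.004]
contact_force: [-6.0, 21.7, 1.4]
finger_gap: -0.0003
gripper_force: 10.4
```

```bash
python3 s.py
```

```text
15.8 board xy [-0.0631  0.1211] z 0.0372 [-3.1259  0.2944  0.0038] [-6.  21.7  1.4] [0.02 0.67 1.73 0.   0.74 1.77]
```

The force jumps to 22 N: end of travel. I retreat to the left, go up and well clear, then look from the top.

Request:
drive_tool:
  moves:
    - [0, -15, 0, 0]
    - [0, -30, 0, 0]
    - [0, -30, -40, 0]
    - [0, -30, -80, 0]
    - [0, -60, -120, 0]
    - [0, -100, -150, 0]
    - [0, -150, -150, 0]
    - [0, -200, -150, 0]

```text
time: 16.6
tool_pos: [0.5793, 0.2669, 0.1892]
eef_rot: [-3.127, 0.294, -0.005]
contact_force: [2.3, 0.5, 0.3]
finger_gap: 0.0
gripper_force: 0.0
```

Request:
drive_tool:
  moves:
    - [0, -50, 0, 0]
    - [0, -100, 0, 0]
    - [0, -150, 0, 0]
    - [0, -150, 0, 0]

```text
time: 17.0
tool_pos: [0.606, 0.4184, 0.1869]
eef_rot: [-3.127, 0.286, -0.002]
contact_force: [-1.2, -1.1, -0.3]
finger_gap: -0.0004
gripper_force: 0.0
```

```bash
python3 look.py fin; python3 - <<'E'
from m import *
c=dict(np.load("last.npz"));im=c["pixels"][:,:,::-1].copy();hsv=cv2.cvtColor(im,cv2.COLOR_BGR2HSV);P=cloud(c)
m=np.zeros((400,640),bool);m[150:250,200:300]=1
m&=(P[...,2]>.025)&(hsv[...,2]<185)&(hsv[...,1]>90)
W=cast(c,np.argwhere(m)[:,::-1],.04);b=board(W);b=b[(b[:,0]<-.03)&(b[:,0]>-.115)&(b[:,1]>.06)]
L=fit(b);u=L[:2]*-np.sign(L[0]);print("lever angle",np.arctan2(-u[0],u[1]),"by end",[(b[b[:,0]<-.08].mean(0))],len(b))
m=np.zeros((400,640),bool);m[140:200,215:300]=1;m&=(P[...,2]>.0485)&(hsv[...,2]>195)&(hsv[...,0]>15)
b=board(cast(c,np.argwhere(m)[:,::-1],.052));b=b[(b[:,0]<.078)&(b[:,0]>.02)&(b[:,1]<.14)];print("block",cv2.minAreaRect(np.float32(b*1000)))
E
```

```text
Traceback (most recent call last):
  File "m.py", line 15, in board
    def board(p): return np.array([p[:2]@N-.5808,p[:2]@D-.0475]).T.round(4)
                                   ~~~~~^~
ValueError: matmul: Input operand 1 has a mismatch in its core dimension 0, with gufunc signature (n?,k),(k,m?)->(n?,m?) (size 2 is different from 3)
```

View pics/fin.png

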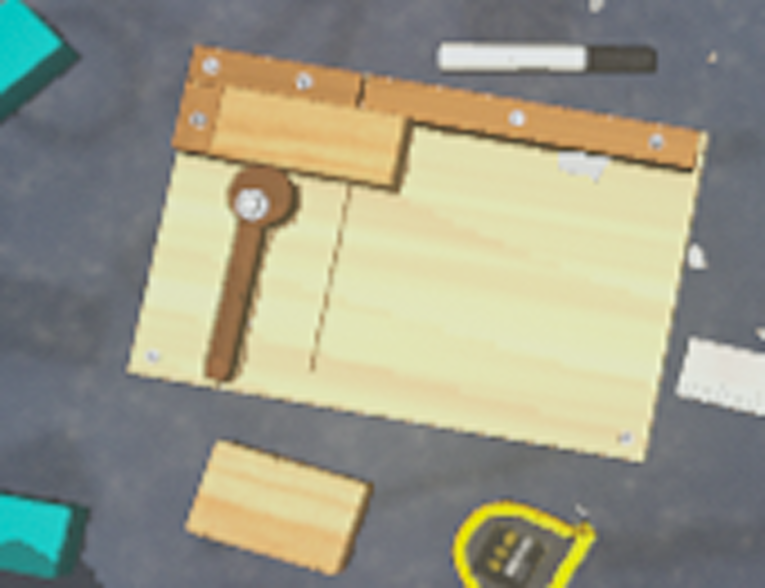

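The view shows the offcut in the corner (crop 215–405, 90–185), flush with fence and stop. The lever stands square to the fence, from (250,205) to (220,375), and the other things look undisturbed. One numeric check before handing in.

```bash
python3 - <<'E'
from m import *
c=dict(np.load("last.npz"));im=c["pixels"][:,:,::-1].copy();hsv=cv2.cvtColor(im,cv2.COLOR_BGR2HSV);P=cloud(c)
bd=lambda W:np.c_[W[:,:2]@N-.5808,W[:,:2]@D-.0475]
m=np.zeros((400,640),bool);m[150:250,200:300]=1
m&=(P[...,2]>.025)&(hsv[...,2]<185)&(hsv[...,1]>90)
b=bd(cast(c,np.argwhere(m)[:,::-1],.04));b=b[(b[:,0]<-.03)&(b[:,0]>-.115)&(b[:,1]>.06)]
L=fit(b);u=L[:2]*-np.sign(L[0]);print("lever angle",np.arctan2(-u[0],u[1]),len(b),b[:,0].min())
m=np.zeros((400,640),bool);m[140:200,215:300]=1;m&=(P[...,2]>.044)&(hsv[...,2]>210)&(hsv[...,0]>15)
b=bd(cast(c,np.argwhere(m)[:,::-1],.052));b=b[(b[:,0]<.085)&(b[:,0]>.02)&(b[:,1]<.14)]
print("block",b.min(0),b.max(0),cv2.minAreaRect(np.float32(b*1000)))
E
```

```text
lever angle 1.5597148 182 -0.10453549668590839
block [ 0.0204775  -0.05147394] [0.08358374 0.12919932] ((52.128726959228516, 38.203731536865234), (60.860355377197266, 182.00856018066406), 2.6238174438476562)
```

The lever is at its stop. The block mask in that check picked up bare board, so I discard its figure. The picture's own edges serve instead: the offcut's near edge slopes 0.186 and the fence 0.179, parallel within 0.01 rad. Handing in.

```bash
python3 -c "
from cell import bot
print(bot.sign_off())"
```

```text
the job is handed in; nothing more can be done
None
```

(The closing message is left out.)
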